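Sweep stripped parts off the rework mat into the bench pan

ROBOT

A 7-joint arm with a two-finger parallel gripper is mounted at the origin on the work surface. World frame = base frame: x ahead of the robot, y to its left, z up, the work surface at z = 0. Lengths are in m, angles in rad, forces in N, time in s.
With the tool pointing down it reaches from about 0.425 to 0.925 m from the base axis. Payload 6.8 kg.
Tool frame: the origin (TCP) lies at the centre of the arm's flange, where the gripper is bolted on; the fingertips stand 173 mm ahead of it and the grasp point (between the pads) lies 155 mm ahead of it (finger_overhang is the distance from the TCP to the fingertips, in m); y points along the fingers, z is the direction in which the jaws open and shut, and the axes are right-handed (so a half turn about y gives the same grasp; the last joint's range is limited). The gripper opens to 85 mm and grips with 20 to 120 N. Pads are 22 mm wide; open, the fingers measure 114 mm over their backs; the gripper's body (76 mm by 85 mm) begins 54 mm behind the grasp point. The pads swing forward as they close: fully open they stand 13 mm farther back than shut.
Start: joints at [-1.336, 0.477, 0.022, 1.555, -0.011, 1.109, -0.083], TCP at [0.227, 0.636, 0.405] pointing down, gripper open.
Joint ranges: [-2.96, 2.96], [-0.34, 2.1], [-1.41, 1.46], [0.24, 2.44], [-1.37, 4.51], [0.17, 1.92], [-2.96, 2.96]. Speed limits (rad/s): [2.39, 2.39, 3.14, 3.14, 3.14, 3.14, 3.14].

INTERFACE

Orientations are given as a rotation vector (axis times angle).
In Python, from bench import get_obs, grab_frame, hand_in, finger_overhang gives the robot as it stands. The module is installed in compiled form; this text tells all that it offers.
- The arm moves only by the shell command python3 -m jog 'ROWS' [FORCE]. ROWS is JSON, a list of rows, each a list of 3 entries, a list of its own where there are three numbers: the shift along the tool's x, y, z in cm, then the turn about the tool's y in rad, then the gripper command: -1 is fully open, 1 is shut, values between are in proportion. In form: [[[x, y, z], twist, gripper], ...]. A call has 1 to 10 rows; each row is the pose to reach, as a shift and turn from the pose commanded when the call began, along the tool's axes at that moment; what a row does not reach only later rows make up. A row lasts 1/8 s, in which the tool goes at most 62.5 mm and 10.7 degrees, less where a joint would pass 70% of its speed; a pose out of reach is approached as far as the arm can. A call with a gripper value outside its range is refused whole. The fingers move at their own pace and stop on an object; FORCE is the grip in N (left out, the last holds). Time passes only in rows, so rows that repeat a pose let the fingers close. It gives the time, the measured TCP pose, the force and the opening at its end, in the units of the state.
- get_obs(): the state, without advancing time (a new reading comes with each control period).
- grab_frame(name): name is "scene" or "top"; returns a dict with "image" (420x560x3 uint8, blue, green, red), "fx", "fy", "cx", "cy" (pixels), "distortion" ([k1, k2, p1, p2, k3] as OpenCV has them; the pictures are not rectified), "origin" and "rotation" of the camera in the world. Camera axes: x right, y up, looking along -z (the intrinsics and any distortion apply to the point x, -y, -z); pixel columns grow to the right and rows downward; lengths in m; the calibration is good to about 2 mm. A picture is of the moment at which its call begins. There is no depth.
- hand_in(): hands the job in, once; it reports no verdict.
The state is a dict: "clock": time; "joints": joint angles; "qvel": joint speeds; "tau": joint torques, N m; "tcp_pos": TCP position; "orientation": TCP orientation; "contact_force": force on the tool from outside, world axes, zero at the start; "moment": the same for the moment, N m; "grip_width": finger opening in m.
Only numpy, scipy, OpenCV 4.12 (cv2) and the standard library are available. Lean on these libraries where they do the work, as an engineer would, in place of code of your own. Each camera call takes 0.05 s, during which the arm holds its last target.

TASK

Clear the blue rework mat: with the fingers, sweep the four loose stripped parts (two aluminium heat sinks and two green terminal blocks) along the mat and over the lip into the black bench pan, until every one lies right inside the pan, behind its bevelled lip. Slide them only, do not pick any of them up, and leave the jar, spool, screwdriver, tweezers and board frame where they are.

Things in the scene. Friction and masses are not known exactly. Their poses are not given: they have to be found in the camera images.
- heatsink_a: Loose bare aluminium heat sink, 34 x 34 mm and 15 mm high, upright fins (pushes as a solid block), 20 to 40 g, lying anywhere on the mat at any yaw. Origin: centre of its underside, z up, fins run along its x.
- heatsink_b: Loose bare aluminium heat sink, 34 x 34 mm and 15 mm high, upright fins (pushes as a solid block), 20 to 40 g, lying anywhere on the mat at any yaw. Origin: centre of its underside, z up, fins run along its x. Same as the first.
- terminal_a: Loose green four-way screw terminal block, 40 mm long (its x) x 20 mm wide (its y) x 16 mm high, 17 to 34 g, lying anywhere on the mat at any yaw. Origin: centre of its underside, z up.
- terminal_b: Loose green four-way screw terminal block, 40 mm long (its x) x 20 mm wide (its y) x 16 mm high, 17 to 34 g, lying anywhere on the mat at any yaw. Origin: centre of its underside, z up. Same as the first.
- pan: Black bench pan (flat dustpan) at the robot's left, fixed, mouth roughly to the robot's right (-y), place and yaw vary. Origin: middle of the lip's front edge at mat level; x into the pan, y across, z up. The lip is a bevel 15 mm deep rising to the floor 2.5 mm above the mat. Inside width 150 mm (y +-75). 4 mm side walls rise from 16 mm at the mouth (x = 10 mm) to 36 mm at the back.
- pan_back (a point): Foot of the pan's back wall, inside, in the middle: on the floor, 145 mm behind the lip's front edge. The wall is 34 mm high and 4 mm thick; behind it a round handle 20 mm thick runs on for 110 mm.
- mat: Blue bench mat, 440 (x) x 740 (y) mm, 2 mm thick, fixed; the pan and parts stand on it. Origin: centre of its underside at bench level, so its top is at z = 2 mm.
- jar: White round lidded solder-paste jar standing among the parts, 45 mm diameter, 40 mm high, 120 g, loose; to be left alone. Origin: centre of its underside.
- spool: Solder spool with orange flanges standing on end near the mat's far edge, 54 mm diameter, 44 mm high, loose; to be left alone. Origin: centre of its underside.
- screwdriver: Red-handled screwdriver, 170 mm long, handle 26 mm thick, lying loose near the mat's edge next to the robot, along y; its x runs along it from handle to blade; to be left alone. Origin: about its middle, at mat level.
- tweezers: Steel tweezers lying loose near the mat's far edge, 125 mm long (its x), 9 mm wide and 9 mm high; to be left alone. Origin: centre of its underside.
- board_frame: Green circuit board in a grey repair frame, 130 x 100 mm, 20 mm high, standing loose on the bench to the right of the mat; to be left alone. Origin: centre of its underside.

How it is judged:
By the outcome, as a careful person would: the job done as asked, in the order asked, and still so for the second after the job is handed in, with the robot touching nothing.
It also fails if it takes over 72 s, if anything falls off the work surface, if the arm or the gripper's body presses on something with over 40 N, if the wrist force passes 120 N, or if a joint passes its speed limit or range.

## Working session

There is one attempt and no reset: what is moved stays moved. The work goes in short steps, Python scripts to look and compute and a shell command to move; the robot and the scene stay as the last step left them, time stands still between calls to the robot, and variables do not carry over. Pictures are saved under pics/ and viewed, and the job is handed in when it is done.

```bash
mkdir -p pics
python3 - <<'E'
from bench import *
import cv2,numpy as np
o=get_obs()
for k,v in o.items(): print(k,np.round(v,3))
print(finger_overhang if not callable(finger_overhang) else finger_overhang())
for n in("scene","top"):
    f=grab_frame(n); cv2.imwrite(f"pics/{n}0.png",f["image"]); np.save(f"{n}0.npy",f,allow_pickle=True)
    print({k:np.round(v,4) for k,v in f.items() if k!="image"})
E
```

```text
clock 0.0
joints [-1.336  0.478  0.022  1.556 -0.012  1.109 -0.083]
qvel [ 0.003 -0.     0.     0.     0.     0.    -0.   ]
tau [ 0.0000e+00 -5.9646e+01  1.6080e+00 -2.8120e+01  1.3000e-02  9.0000e-03
  0.0000e+00]
tcp_pos [0.227 0.635 0.404]
orientation [-1.556  0.269 -0.269]
contact_force [1.142 0.243 0.278]
moment [-0.035 -0.015 -0.026]
grip_width 0.085
0.1734
{'fx': np.float64(429.091), 'fy': np.float64(429.091), 'cx': np.float64(288.473), 'cy': np.float64(207.8), 'distortion': array([-0.0433,  0.    ,  0.    ,  0.    ,  0.    ]), 'origin': array([1.2269, 0.1193, 0.6239]), 'rotation': array([0.616 , 0.8149, 1.7372])}
{'fx': np.float64(399.9797), 'fy': np.float64(399.9797), 'cx': np.float64(278.581), 'cy': np.float64(210.7881), 'distortion': array([-0.0468,  0.    ,  0.    ,  0.    ,  0.    ]), 'origin': array([ 0.4731, -0.0607,  0.8856]), 'rotation': array([ 0.0871, -0.0688, -1.5423])}
```

View pics/scene0.png

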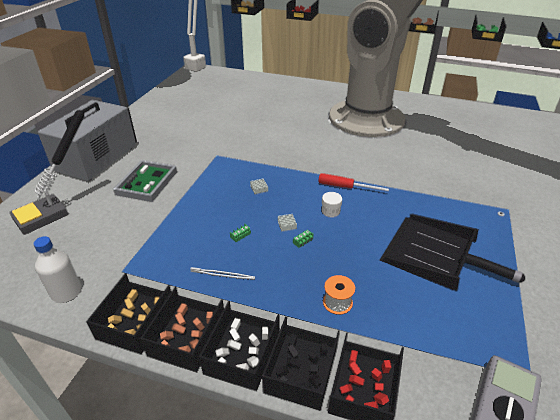

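View pics/top0.png

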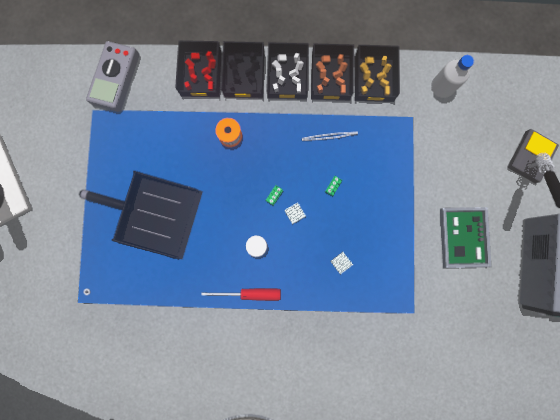

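The top view shows the pan at left (~px 157,215, mouth on its right), the jar at (257,246), terminals at (275,195) and (333,186), heat sinks at (295,213) and (342,263). The screwdriver is at (240,294), the spool at (229,132) and the tweezers at (330,136).

```bash
cat > h.py <<'E'
import cv2,numpy as np
from scipy.spatial.transform import Rotation as R
def ray(f,px):
    K=np.array([[f["fx"],0,f["cx"]],[0,f["fy"],f["cy"]],[0,0,1]])
    p=cv2.undistortPoints(np.array(px,float).reshape(-1,1,2),K,np.array(f["distortion"],float)).reshape(-1,2)
    d=np.c_[p[:,0],-p[:,1],-np.ones(len(p))]
    r=np.array(f["rotation"]); M=r if r.shape==(3,3) else R.from_rotvec(r).as_matrix()
    return d@M.T
def plane(f,px,z):
    d=ray(f,px); o=np.array(f["origin"]); return o+d*((z-o[2])/d[:,2])[:,None]
def find(f,lo,hi,amin,z,amax=1e9,roi=None):
    h=cv2.cvtColor(f["image"],cv2.COLOR_BGR2HSV); m=cv2.inRange(h,np.array(lo),np.array(hi))
    if roi: 
        q=np.zeros_like(m); x0,y0,x1,y1=roi; q[y0:y1,x0:x1]=255; m&=q
    m=cv2.morphologyEx(m,cv2.MORPH_CLOSE,np.ones((3,3)))
    out=[]
    for c in cv2.findContours(m,cv2.RETR_EXTERNAL,cv2.CHAIN_APPROX_NONE)[0]:
        a=cv2.contourArea(c)
        if amin<a<amax:
            w=plane(f,c.reshape(-1,2)+0.0,z)[:,:2]
            (cx,cy),(sx,sy),an=cv2.minAreaRect((w*1000).astype(np.float32))
            out.append((a,cv2.boundingRect(c),np.round([cx,cy,sx,sy,an],1)))
    return out
def parts(f,roi=(60,100,420,320)):
    for o in find(f,(45,60,30),(85,255,255),20,.016,roi=roi): print("green",o)
    for o in find(f,(0,0,90),(180,70,255),60,.015,roi=roi): print("grey",o)
E
python3 - <<'E'
from h import *
f=np.load("top0.npy",allow_pickle=True).item()
parts(f)
for o in find(f,(0,100,80),(20,255,255),60,.03,roi=(60,100,420,320)): print("orange/red",o)
for o in find(f,(0,0,0),(180,255,70),1000,.002,roi=(60,100,420,320)): print("dark",o)
# jar lid
print("jar",find(f,(0,0,90),(180,70,255),60,.042,roi=(240,230,272,262)))
i=f["image"]; cv2.imwrite("pics/pan.png",cv2.resize(i[150:280,70:220],None,fx=5,fy=4.6,interpolation=cv2.INTER_NEAREST))
cv2.imwrite("pics/mid.png",cv2.resize(i[160:310,190:370],None,fx=4,fy=4,interpolation=cv2.INTER_CUBIC))
E
```

```text
green (146.0, (266, 186, 17, 19), array([594.7, -38. ,  20.2,  40.3,  58.1]))
green (138.5, (326, 176, 16, 20), array([ 619. , -168.1,   19.3,   41. ,   61.5]))
grey (234.5, (331, 252, 22, 22), array([ 451.2, -187.9,   35.5,   35.2,   38. ]))
grey (331.0, (246, 235, 21, 22), array([483.1,  -2.3,  45.5,  43.5,   1.7]))
grey (221.5, (285, 203, 21, 21), array([556.5, -84.4,  35.3,  34.2,  32.5]))
grey (181.5, (302, 132, 56, 9), array([ 731.4, -158.3,   11.6,  124.4,    8. ]))
grey (13397.5, (60, 100, 360, 220), array([565.1,  45.8, 493.8, 822.2,   1.2]))
orange/red (537.0, (216, 118, 26, 29), array([730.4,  65.1,  65.5,  53.3,  35.9]))
jar [(331.0, (246, 235, 21, 22), array([482.7,  -4.1,  44.1,  42.2,   1.7]))]
```

```bash
ls pics
```

```text
mid.png
pan.png
scene0.png
top0.png
```

View pics/pan.png

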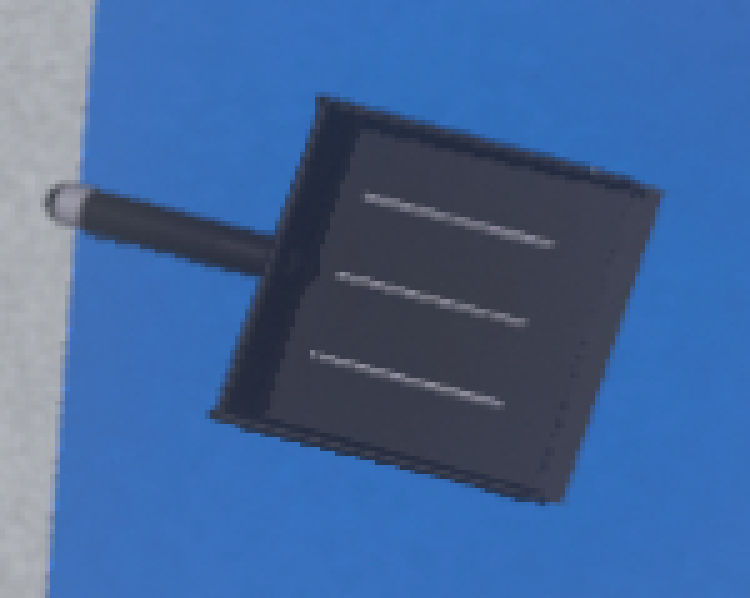

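View pics/mid.png

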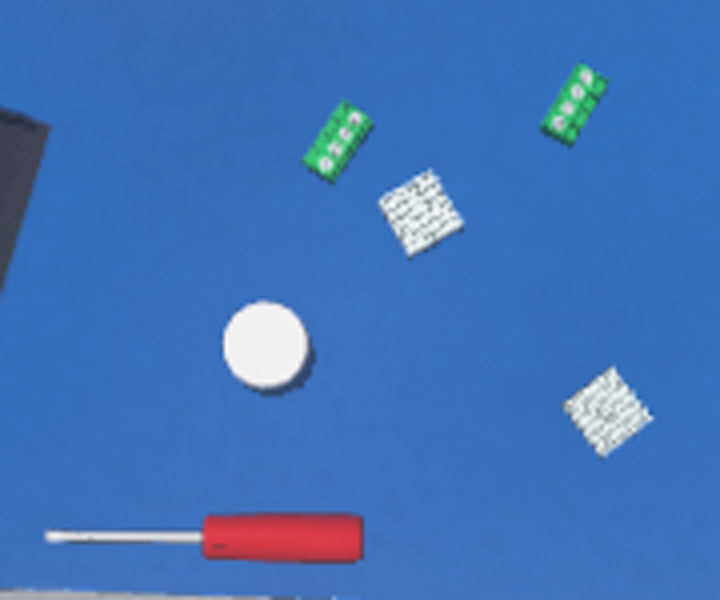

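The pan's lip front edge runs from px (203,191) to (182,259). The way from the parts to the mouth is clear of everything except the jar.

Run:
```python
from h import *
f=np.load("top0.npy",allow_pickle=True).item(); s=np.load("scene0.npy",allow_pickle=True).item()
c=plane(f,[[202.8,191.3],[182.4,259.1]],.002); print(c, np.linalg.norm(c[0]-c[1]))
d=(c[0]-c[1])[:2]; d/=np.linalg.norm(d); n=np.array([-d[1],d[0]]); print("mid",c.mean(0),"in",n,np.degrees(np.arctan2(n[1],n[0])))
for z in(.035,): print("back corners",plane(f,[[134,171],[113,240]],z))
i=s["image"]; cv2.imwrite("pics/s_pan.png",cv2.resize(i[200:300,370:540],None,fx=4.5,fy=4.5,interpolation=cv2.INTER_CUBIC))
from bench import get_obs
o=get_obs(); print(R.from_rotvec(o["orientation"]).as_matrix().round(3))
print("scene green",find(s,(45,60,30),(85,255,255),20,.017,roi=(210,160,330,260)))
```

```text
[[0.60065829 0.12179019 0.002     ]
 [0.44857793 0.16012353 0.002     ]] 0.15683711718694288
mid [0.52461811 0.14095686 0.002     ] in [0.24441499 0.96967072] 75.85273572599718
back corners [[0.63685672 0.26824622 0.035     ]
 [0.48550236 0.30446114 0.035     ]]
[[ 0.942 -0.     0.336]
 [-0.336 -0.002  0.942]
 [ 0.    -1.    -0.002]]
scene green [(187.5, (293, 230, 20, 18), array([600.5, -36.4,  29.4,  50.2,  58.6])), (186.0, (230, 224, 21, 18), array([ 623.5, -165.7,   31.5,   48.2,   59.1]))]
```

```bash
sleep 0
```

```text
(no output)
```

View pics/s_pan.png

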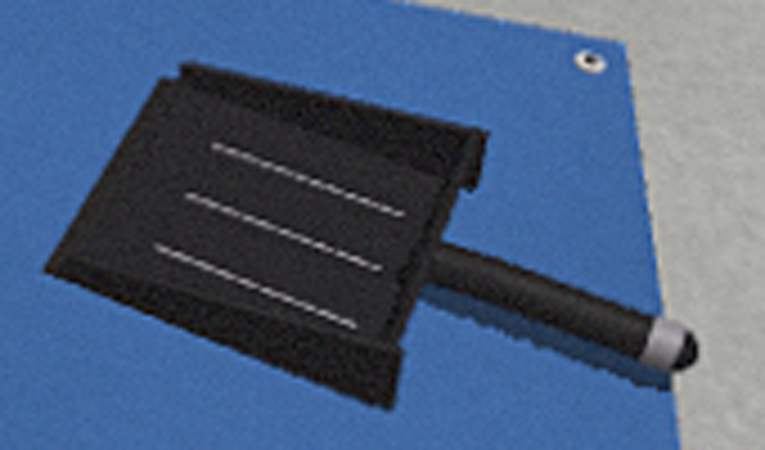

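```bash
cat >> h.py <<'E'
O=np.array([.525,.141]); N=np.array([.2444,.9697]); D=np.array([.9697,-.2444])
def uv(x,y): r=np.array([x,y])-O; return r@N,r@D
def plan(wps):
    """wps: (x,y,tipz,push heading deg); push dir = -tool x. prints rows rel. to the present pose"""
    from bench import get_obs
    o=get_obs(); M=R.from_rotvec(o["orientation"]).as_matrix(); p=np.array(o["tcp_pos"])
    h0=np.degrees(np.arctan2(-M[1,0],-M[0,0]))
    print("now",p.round(4),"tipz",round(p[2]-.1734,4),"head",round(h0,1),"t",round(o["clock"],2),"F",np.round(o["contact_force"],1),"w",round(o["grip_width"],4))
    for x,y,z,h in wps:
        s=M.T@(np.array([x,y,z+.1734])-p)*100; t=-np.radians((h-h0+180)%360-180)
        print((x,y,z,h),"->",s.round(2).tolist(),round(t,3))
E
python3 - <<'E'
from h import *
plan([(.5,.36,.2,160),(.58,.1,.15,123),(.58,-.12,.1,122.5)])
E
```

```text
now [0.2268 0.6355 0.4038] tipz 0.2304 head 160.4 t 0.1 F [ 0.5  0.4 -0.7] w 0.0855
(0.5, 0.36, 0.2, 160) -> [34.99, 3.07, -16.76] 0.006
(0.58, 0.1, 0.15, 123) -> [51.26, 8.11, -38.55] 0.652
(0.58, -0.12, 0.1, 122.5) -> [58.66, 13.15, -59.26] 0.661
```

```bash
python3 -m jog '[[[5.5,0.5,-2.5],0,0],[[11,1,-5],0.1,0.3],[[16.5,1.5,-7.5],0.2,0.53],[[22,2,-10],0.3,0.53],[[28,2.5,-14],0.4,0.53],[[33,3,-18],0.5,0.53],[[38,4,-22],0.6,0.53],[[42,5,-26],0.66,0.53],[[45,6,-30],0.66,0.53],[[48,7,-34],0.66,0.53]]' 20
python3 - <<'E'
from h import *
plan([(.58,-.12,.1,122.5),(.58,-.12,.03,122.5)])
E
```

```text
clock: 1.35
tcp_pos: [0.5651, 0.1517, 0.334]
orientation: [-1.426, 0.783, -0.783]
contact_force: [-0.2, 1.2, 0.3]
grip_width: 0.0202
now [0.5651 0.1517 0.334 ] tipz 0.1606 head 122.5 t 1.35 F [-0.2  1.2  0.3] w 0.0202
(0.58, -0.12, 0.1, 122.5) -> [23.72, 6.08, -13.32] -0.001
(0.58, -0.12, 0.03, 122.5) -> [23.72, 13.08, -13.31] -0.001
```

```bash
python3 -m jog '[[[5,1,-2.8],0,0.53],[[10,2,-5.6],0,0.53],[[15,4,-8.4],0,0.53],[[19.5,5,-11],0,0.53],[[23.7,6,-13.3],0,0.53],[[23.7,9,-13.3],0,0.53],[[23.7,12,-13.3],0,0.53],[[23.7,13,-13.3],0,0.53],[[23.7,13,-13.3],0,0.53]]'
python3 - <<'E'
from h import *
from bench import grab_frame
f=grab_frame("scene"); i=f["image"]
cv2.imwrite("pics/s1.png",cv2.resize(i[120:280,180:380],None,fx=4,fy=3.75,interpolation=cv2.INTER_CUBIC))
f=grab_frame("top"); cv2.imwrite("pics/t1.png",f["image"])
plan([(.58,-.12,.008,122.5)])
E
```

```text
clock: 2.48
tcp_pos: [0.5799, -0.117, 0.2043]
orientation: [-1.426, 0.782, -0.78]
contact_force: [-0.3, -0.2, -0.1]
grip_width: 0.0203
now [ 0.5805 -0.1171  0.2056] tipz 0.0322 head 122.6 t 2.58 F [-0.1  0.1  0. ] w 0.0202
(0.58, -0.12, 0.008, 122.5) -> [0.21, 2.42, -0.2] 0.001
```

View pics/s1.png

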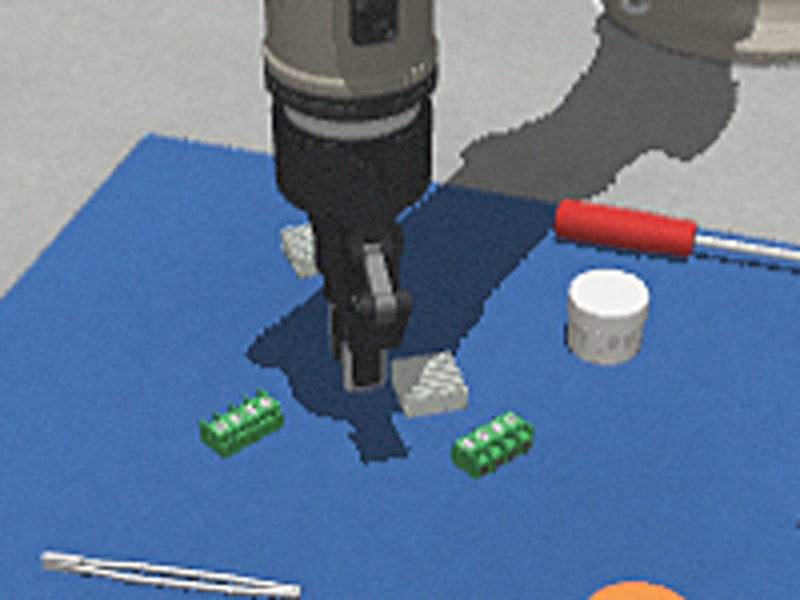

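View pics/t1.png

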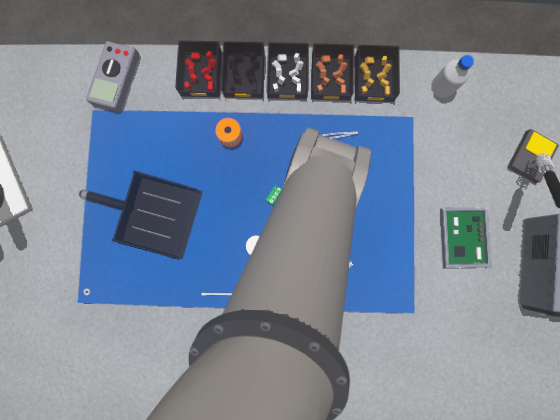

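The fingers stand just right of heat sink A, with fingertips around px (271,223) in the scene view, and nothing has been disturbed. I'll check the tip height by ray.

Run:
```python
from h import *
f=np.load("scene0.npy",allow_pickle=True).item()
for z in (.02,.03,.035,.04): print(z,plane(f,[[271.2,223.3],[267,223.3],[275,222]],z)[:,:2].round(3).tolist())
plan([(.58,-.12,.010,122.5)])
```

```text
0.02 [[0.58, -0.113], [0.583, -0.121], [0.573, -0.106]]
0.03 [[0.591, -0.109], [0.593, -0.117], [0.584, -0.102]]
0.035 [[0.596, -0.107], [0.599, -0.115], [0.59, -0.101]]
0.04 [[0.601, -0.105], [0.604, -0.113], [0.595, -0.099]]
now [ 0.5805 -0.1171  0.2056] tipz 0.0322 head 122.6 t 2.58 F [-0.1  0.1  0. ] w 0.0202
(0.58, -0.12, 0.01, 122.5) -> [0.21, 2.22, -0.2] 0.001
```

```bash
python3 -m jog '[[[0.2,1.2,-0.2],0,0.53],[[0.2,2.4,-0.2],0,0.53],[[0.2,2.4,-0.2],0,0.53]]'
cat >> h.py <<'E'
def push(path,off,z=.008):
    plan([(round(x-off*np.cos(np.radians(h)),4),round(y-off*np.sin(np.radians(h)),4),z,h) for x,y,h in path])
E
python3 - <<'E'
from h import *
push([(.5565,-.084,122),(.550,-.073,122),(.546,-.065,115),(.542,-.05,105),(.540,-.03,95),(.540,-.01,88)],.028)
E
```

```text
clock: 2.95
tcp_pos: [0.5788, -0.1198, 0.1795]
orientation: [-1.427, 0.783, -0.78]
contact_force: [0.1, -0.1, -0.1]
grip_width: 0.0202
now [ 0.5788 -0.1198  0.1795] tipz 0.0061 head 122.5 t 2.95 F [ 0.1 -0.1 -0.1] w 0.0202
(np.float64(0.5713), np.float64(-0.1077), 0.008, 122) -> [-1.42, -0.19, 0.01] 0.009
(np.float64(0.5648), np.float64(-0.0967), 0.008, 122) -> [-2.7, -0.19, 0.06] 0.009
(np.float64(0.5578), np.float64(-0.0904), 0.008, 115) -> [-3.61, -0.19, -0.19] 0.132
(np.float64(0.5492), np.float64(-0.077), 0.008, 105) -> [-5.2, -0.19, -0.2] 0.306
(np.float64(0.5424), np.float64(-0.0579), 0.008, 95) -> [-7.18, -0.18, 0.26] 0.481
(np.float64(0.539), np.float64(-0.038), 0.008, 88) -> [-9.04, -0.18, 1.04] 0.603
```

```bash
python3 -m jog '[[[-0.7,-0.1,0],0,0.53],[[-1.4,-0.2,0],0,0.53],[[-2.1,-0.2,0],0,0.53],[[-2.8,-0.2,0],0.05,0.53],[[-3.6,-0.2,-0.15],0.13,0.53],[[-4.4,-0.2,-0.2],0.22,0.53],[[-5.2,-0.2,-0.2],0.31,0.53],[[-6.2,-0.2,0],0.4,0.53],[[-7.2,-0.2,0.25],0.48,0.53],[[-7.2,-0.2,0.25],0.48,0.53]]'
python3 - <<'E'
from h import *
from bench import grab_frame
f=grab_frame("scene"); i=f["image"]
cv2.imwrite("pics/s2.png",cv2.resize(i[120:280,200:400],None,fx=4,fy=3.75,interpolation=cv2.INTER_CUBIC))
push([(.540,-.03,95),(.540,-.01,88),(.542,.02,87),(.552,.23,84)],.028)
E
```

```text
clock: 4.2
tcp_pos: [0.5426, -0.0566, 0.1828]
orientation: [-1.251, 1.142, -1.142]
contact_force: [-0.2, 0.7, 0.3]
grip_width: 0.0199
now [ 0.5428 -0.0573  0.1828] tipz 0.0094 head 95.2 t 4.25 F [-0.7  0.9  0.8] w 0.0202
(np.float64(0.5424), np.float64(-0.0579), 0.008, 95) -> [0.06, 0.14, -0.04] 0.003
(np.float64(0.539), np.float64(-0.038), 0.008, 88) -> [-1.96, 0.14, -0.2] 0.126
(np.float64(0.5405), np.float64(-0.008), 0.008, 87) -> [-4.93, 0.14, 0.22] 0.143
(np.float64(0.5491), np.float64(0.2022), 0.008, 84) -> [-25.79, 0.15, 2.98] 0.195
```

View pics/s2.png

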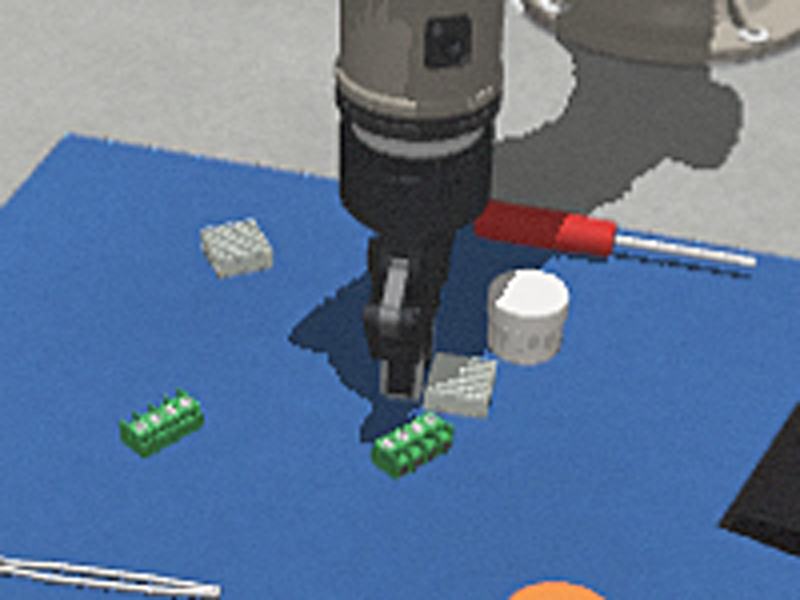

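Heat sink A sits flush against the fingers (crop px 460,383), between the terminal and the jar and clear of both. I'm continuing into the pan.

```bash
python3 -m jog '[[[-1,0.1,-0.1],0.06,0.53],[[-2,0.1,-0.15],0.12,0.53],[[-3.5,0.1,0],0.14,0.53],[[-5,0.1,0.2],0.14,0.53],[[-7,0.1,0.5],0.15,0.53],[[-9,0.1,0.8],0.15,0.53],[[-11,0.1,1],0.16,0.53],[[-13,0.1,1.3],0.17,0.53],[[-15,0.1,1.6],0.18,0.53],[[-17,0.1,1.8],0.19,0.53]]'
python3 - <<'E'
from h import *
push([(.552,.23,84)],.028)
E
```

```text
clock: 5.5
tcp_pos: [0.5459, 0.1136, 0.1818]
orientation: [-1.16, 1.283, -1.284]
contact_force: [-0.6, -0.0, 0.5]
grip_width: 0.0202
now [0.5459 0.1136 0.1818] tipz 0.0084 head 84.2 t 5.5 F [-0.6 -0.   0.5] w 0.0202
(np.float64(0.5491), np.float64(0.2022), 0.008, 84) -> [-8.84, 0.04, -0.58] 0.004
```

```bash
python3 -m jog '[[[-2,0,-0.1],0,0.53],[[-4,0,-0.2],0,0.53],[[-6,0,-0.4],0,0.53],[[-7.5,0,-0.5],0,0.53],[[-8.8,0,-0.6],0,0.53],[[-8.8,0,-0.6],0,0.53],[[-6.5,-0.5,-0.6],0,0.53],[[-4,-5,-0.6],0,0.53],[[0,-9,-0.6],0,0.53],[[5,-9,-0.6],0,0.53]]'
python3 - <<'E'
from h import *
from bench import grab_frame
f=grab_frame("scene"); cv2.imwrite("pics/s3.png",f["image"])
f=grab_frame("top"); cv2.imwrite("pics/t3.png",f["image"]); parts(f)
plan([])
E
```

```text
clock: 6.75
tcp_pos: [0.5353, 0.0606, 0.2748]
orientation: [-1.153, 1.282, -1.286]
contact_force: [0.8, 0.0, -0.6]
grip_width: 0.0199
green (146.0, (266, 186, 17, 19), array([594.7, -38. ,  20.2,  40.3,  58.1]))
green (138.0, (326, 176, 16, 20), array([ 619. , -168.1,   19.3,   41. ,   61.5]))
grey (233.5, (331, 252, 22, 22), array([ 451.2, -187.8,   36.1,   34.6,   39.8]))
grey (328.0, (246, 235, 21, 22), array([483.1,  -2.3,  45.5,  43.5,   1.7]))
grey (71.5, (222, 135, 21, 13), array([711.1,  56.7,  19.5,  48.1,  25.6]))
grey (181.5, (302, 132, 56, 9), array([ 731.4, -158.3,   11.6,  124.4,    8. ]))
grey (6630.5, (120, 100, 300, 220), array([568.8, -26.2, 487.8, 679.2,   1.3]))
grey (20807.5, (60, 100, 171, 220), array([564.3, 254.9, 494.3, 394.5,   2.3]))
now [0.5333 0.055  0.2731] tipz 0.0997 head 83.5 t 6.85 F [-0.1 -0.1 -0.4] w 0.0199
```

View pics/s3.png

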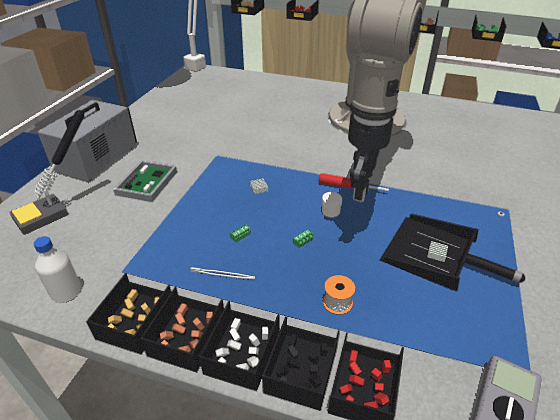

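View pics/t3.png

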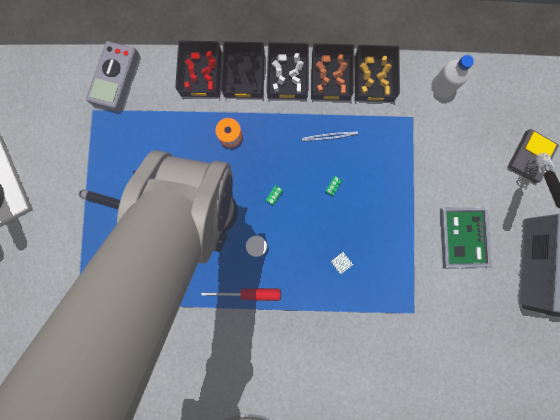

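Heat sink A lies well inside the pan (scene px 438,250), and the terminals, jar and others have not moved. Terminal A is next.

Run:
```python
from h import *
plan([(.57,-.078,.08,58),(.57,-.078,.008,58)])
```

```text
now [0.5333 0.055  0.2731] tipz 0.0997 head 83.5 t 6.85 F [-0.1 -0.1 -0.4] w 0.0199
(0.57, -0.078, 0.08, 58) -> [12.8, 2.0, 5.15] 0.445
(0.57, -0.078, 0.008, 58) -> [12.78, 9.2, 5.14] 0.445
```

```bash
python3 -m jog '[[[5,0,2],0.15,0.53],[[10,1,4],0.3,0.53],[[12.8,2,5.15],0.44,0.53],[[12.8,4,5.15],0.445,0.53],[[12.8,6.5,5.15],0.445,0.53],[[12.8,8.5,5.15],0.445,0.53],[[12.8,9.2,5.15],0.445,0.53],[[12.8,9.2,5.15],0.445,0.53]]'
python3 - <<'E'
from h import *
push([(.595,-.038,58),(.601,-.028,60),(.605,-.018,67),(.607,-.007,75),(.607,.005,84),(.605,.017,93),(.602,.03,100),(.597,.043,105),(.592,.056,108)],.021)
E
```

```text
clock: 7.85
tcp_pos: [0.5727, -0.0686, 0.1794]
orientation: [-0.9, 1.6, -1.599]
contact_force: [0.6, -0.3, 0.2]
grip_width: 0.02
now [ 0.5727 -0.0686  0.1794] tipz 0.006 head 58.7 t 7.85 F [ 0.6 -0.3  0.2] w 0.02
(np.float64(0.5839), np.float64(-0.0558), 0.008, 58) -> [-1.67, -0.2, 0.29] 0.012
(np.float64(0.5905), np.float64(-0.0462), 0.008, 60) -> [-2.83, -0.2, 0.36] -0.023
(np.float64(0.5968), np.float64(-0.0373), 0.008, 67) -> [-3.92, -0.2, 0.43] -0.145
(np.float64(0.6016), np.float64(-0.0273), 0.008, 75) -> [-5.03, -0.2, 0.32] -0.285
(np.float64(0.6048), np.float64(-0.0159), 0.008, 84) -> [-6.17, -0.2, 0.0] -0.442
(np.float64(0.6061), np.float64(-0.004), 0.008, 93) -> [-7.25, -0.2, -0.51] -0.599
(np.float64(0.6056), np.float64(0.0093), 0.008, 100) -> [-8.36, -0.2, -1.24] -0.721
(np.float64(0.6024), np.float64(0.0227), 0.008, 105) -> [-9.34, -0.2, -2.21] -0.808
(np.float64(0.5985), np.float64(0.036), 0.008, 108) -> [-10.27, -0.2, -3.23] -0.861
```

```bash
python3 -m jog '[[[-0.9,-0.1,0.15],0,0.53],[[-1.7,-0.2,0.3],0,0.53],[[-2.8,-0.2,0.36],-0.02,0.53],[[-3.9,-0.2,0.43],-0.14,0.53],[[-5,-0.2,0.32],-0.28,0.53],[[-6.2,-0.2,0],-0.44,0.53],[[-7.2,-0.2,-0.5],-0.6,0.53],[[-8.3,-0.2,-1.2],-0.72,0.53],[[-8.3,-0.2,-1.2],-0.72,0.53]]'
python3 - <<'E'
from h import *
from bench import grab_frame
f=grab_frame("scene"); i=f["image"]
cv2.imwrite("pics/s4.png",cv2.resize(i[120:280,240:440],None,fx=4,fy=3.75,interpolation=cv2.INTER_CUBIC))
plan([])
push([(.597,.043,105),(.592,.056,108),(.573,.112,108),(.567,.135,100),(.567,.16,88),(.573,.19,78),(.581,.215,75)],.021)
E
```

```text
clock: 8.98
tcp_pos: [0.6062, 0.0102, 0.1818]
orientation: [-1.286, 1.08, -1.079]
contact_force: [-0.3, 0.2, 0.5]
grip_width: 0.0205
now [0.6061 0.0092 0.1818] tipz 0.0084 head 99.9 t 9.03 F [-0.2 -0.5  0.2] w 0.0199
now [0.6061 0.0092 0.1818] tipz 0.0084 head 99.9 t 9.03 F [-0.2 -0.5  0.2] w 0.0199
(np.float64(0.6024), np.float64(0.0227), 0.008, 105) -> [-1.4, 0.04, -0.13] -0.09
(np.float64(0.5985), np.float64(0.036), 0.008, 108) -> [-2.77, 0.04, -0.29] -0.142
(np.float64(0.5795), np.float64(0.092), 0.008, 108) -> [-8.62, 0.05, -1.2] -0.142
(np.float64(0.5706), np.float64(0.1143), 0.008, 100) -> [-10.97, 0.05, -1.7] -0.002
(np.float64(0.5663), np.float64(0.139), 0.008, 88) -> [-13.47, 0.05, -1.7] 0.207
(np.float64(0.5686), np.float64(0.1695), 0.008, 78) -> [-16.44, 0.05, -0.95] 0.382
(np.float64(0.5756), np.float64(0.1947), 0.008, 75) -> [-18.8, 0.05, 0.17] 0.434
```

View pics/s4.png

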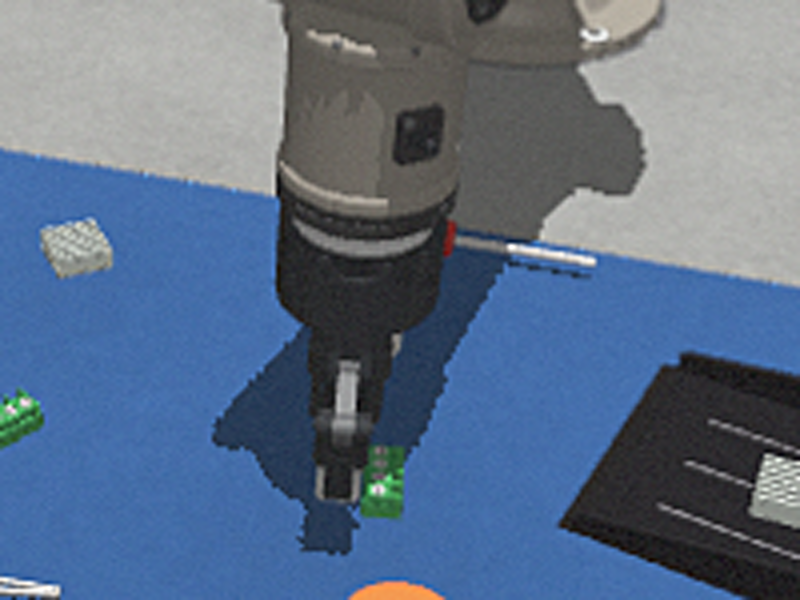

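Terminal A is flush and lengthwise on the fingers (crop px 383,480). I'm continuing towards the mouth.

```bash
python3 -m jog '[[[-1.4,0,-0.1],-0.08,0.53],[[-2.8,0,-0.3],-0.14,0.53],[[-4.5,0,-0.55],-0.14,0.53],[[-6.5,0,-0.85],-0.14,0.53],[[-8.6,0,-1.2],-0.12,0.53],[[-9.8,0,-1.45],-0.06,0.53],[[-11,0,-1.7],0,0.53],[[-12.2,0,-1.75],0.1,0.53],[[-13.5,0,-1.7],0.2,0.53],[[-13.5,0,-1.7],0.2,0.53]]'
python3 - <<'E'
from h import *
from bench import grab_frame
f=grab_frame("scene"); i=f["image"]
cv2.imwrite("pics/s5.png",cv2.resize(i[150:310,300:500],None,fx=4,fy=3.75,interpolation=cv2.INTER_CUBIC))
push([(.567,.16,88),(.573,.19,78),(.581,.215,75)],.021)
E
```

```text
clock: 10.28
tcp_pos: [0.5652, 0.1409, 0.1815]
orientation: [-1.198, 1.227, -1.226]
contact_force: [-0.1, 0.1, 0.3]
grip_width: 0.0204
now [0.5654 0.1397 0.1816] tipz 0.0082 head 88.7 t 10.32 F [-0.1  0.  -0. ] w 0.0205
(np.float64(0.5663), np.float64(0.139), 0.008, 88) -> [0.07, 0.02, 0.09] 0.011
(np.float64(0.5686), np.float64(0.1695), 0.008, 78) -> [-2.98, 0.02, 0.25] 0.186
(np.float64(0.5756), np.float64(0.1947), 0.008, 75) -> [-5.52, 0.02, 0.89] 0.238
```

View pics/s5.png

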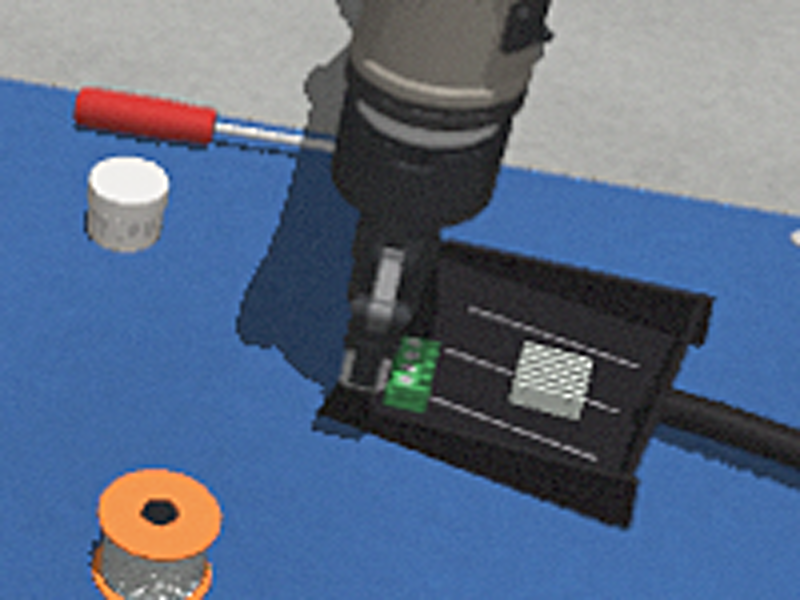

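Terminal A is over the lip (crop px 410,375), and I'll push it deeper along the near-camera side of the pan.

```bash
python3 -m jog '[[[-1.5,0,0.1],0.09,0.53],[[-3,0,0.25],0.18,0.53],[[-4.5,0,0.6],0.22,0.53],[[-6,0,1.05],0.24,0.53],[[-6,0,1.05],0.24,0.53],[[-4,-0.5,0.5],0.24,0.53],[[-2,-5,0],0.24,0.53],[[3,-8,0],0.2,0.53],[[8,-9,0],0.2,0.53],[[8,-9,0],0.2,0.53]]'
python3 - <<'E'
from h import *
from bench import grab_frame
f=grab_frame("scene"); i=f["image"]
cv2.imwrite("pics/s6.png",cv2.resize(i[120:320,220:540],None,fx=2.5,fy=2.5,interpolation=cv2.INTER_CUBIC))
# TB (.619,-.168) normal 61.5
plan([(.596,-.208,.08,61),(.596,-.208,.008,61)])
E
```

```text
clock: 11.58
tcp_pos: [0.5625, 0.0506, 0.2734]
orientation: [-1.087, 1.38, -1.384]
contact_force: [0.3, 0.9, -0.1]
grip_width: 0.0202
now [0.5626 0.0537 0.2726] tipz 0.0992 head 76.6 t 11.62 F [ 0.8  0.9 -0.2] w 0.0199
(0.596, -0.208, 0.08, 61) -> [24.69, 1.93, 9.31] 0.272
(0.596, -0.208, 0.008, 61) -> [24.69, 9.13, 9.3] 0.272
```

View pics/s6.png

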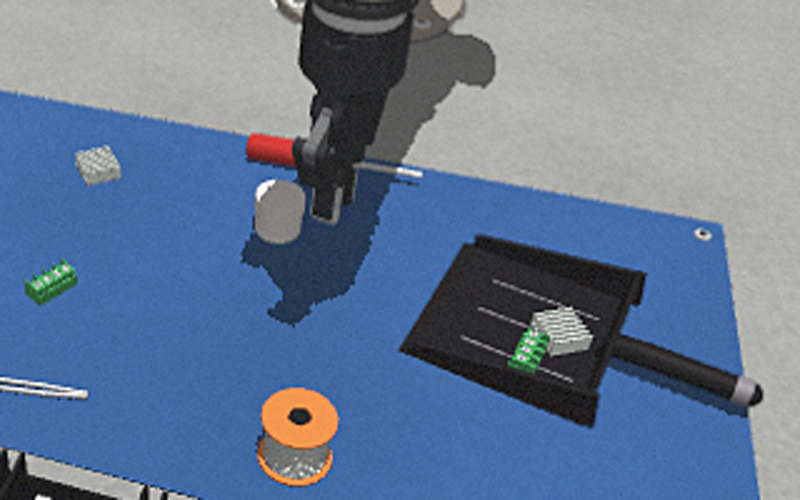

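Both parts are well inside the pan (crop px 530,347 and 562,330). Terminal B is next.

```bash
python3 -m jog '[[[5,0,2],0.1,0.53],[[10,0,4],0.2,0.53],[[15,0,6],0.27,0.53],[[20,0,7.5],0.27,0.53],[[24.7,1.9,9.3],0.27,0.53],[[24.7,5,9.3],0.27,0.53],[[24.7,8,9.3],0.27,0.53],[[24.7,9,9.3],0.27,0.53],[[24.7,9,9.3],0.27,0.53]]'
python3 - <<'E'
from h import *
push([(.619,-.168,61),(.626,-.155,63),(.631,-.143,70),(.634,-.13,78),(.635,-.117,87),(.634,-.104,95),(.631,-.085,99),(.61,.045,99)],.021)
E
```

```text
clock: 12.75
tcp_pos: [0.5983, -0.2029, 0.1813]
orientation: [-0.933, 1.566, -1.564]
contact_force: [1.1, -0.5, 0.9]
grip_width: 0.0203
now [ 0.5983 -0.2029  0.1813] tipz 0.0079 head 61.5 t 12.75 F [ 1.1 -0.5  0.9] w 0.0203
(np.float64(0.6088), np.float64(-0.1864), 0.008, 61) -> [-1.95, -0.01, 0.14] 0.009
(np.float64(0.6165), np.float64(-0.1737), 0.008, 63) -> [-3.43, -0.01, 0.21] -0.025
(np.float64(0.6238), np.float64(-0.1627), 0.008, 70) -> [-4.75, -0.01, 0.33] -0.148
(np.float64(0.6296), np.float64(-0.1505), 0.008, 78) -> [-6.09, -0.01, 0.25] -0.287
(np.float64(0.6339), np.float64(-0.138), 0.008, 87) -> [-7.4, -0.01, 0.04] -0.444
(np.float64(0.6358), np.float64(-0.1249), 0.008, 95) -> [-8.64, -0.01, -0.42] -0.584
(np.float64(0.6343), np.float64(-0.1057), 0.008, 99) -> [-10.26, -0.01, -1.47] -0.654
(np.float64(0.6133), np.float64(0.0243), 0.008, 99) -> [-20.69, -0.0, -9.51] -0.654
```

```bash
python3 -m jog '[[[-1,0,0.1],0,0.53],[[-2,0,0.15],0,0.53],[[-3.4,0,0.2],-0.02,0.53],[[-4.7,0,0.33],-0.15,0.53],[[-6.1,0,0.25],-0.29,0.53],[[-7.4,0,0],-0.44,0.53],[[-8.6,0,-0.4],-0.58,0.53],[[-10.3,0,-1.5],-0.65,0.53],[[-10.3,0,-1.5],-0.65,0.53]]'
python3 - <<'E'
from h import *
from bench import grab_frame
f=grab_frame("scene"); i=f["image"]
cv2.imwrite("pics/s7.png",cv2.resize(i[120:280,200:400],None,fx=4,fy=3.75,interpolation=cv2.INTER_CUBIC))
push([(.631,-.085,99),(.61,.045,100),(.592,.112,100),(.587,.135,95),(.586,.155,82),(.589,.17,76)],.021)
for p in [(.592,.112),(.589,.17)]: print(uv(*p))
E
```

```text
clock: 13.88
tcp_pos: [0.6349, -0.1021, 0.1816]
orientation: [-1.277, 1.095, -1.092]
contact_force: [-0.2, 0.5, -0.6]
grip_width: 0.0201
now [ 0.6347 -0.1038  0.1817] tipz 0.0083 head 98.8 t 13.93 F [ 0.7 -0.5  0.2] w 0.0203
(np.float64(0.6343), np.float64(-0.1057), 0.008, 99) -> [0.18, 0.03, -0.07] -0.004
(np.float64(0.6136), np.float64(0.0243), 0.008, 100) -> [-12.98, 0.04, -0.13] -0.021
(np.float64(0.5956), np.float64(0.0913), 0.008, 100) -> [-19.88, 0.04, -0.88] -0.021
(np.float64(0.5888), np.float64(0.1141), 0.008, 95) -> [-22.24, 0.04, -1.21] 0.066
(np.float64(0.5831), np.float64(0.1342), 0.008, 82) -> [-24.31, 0.05, -1.46] 0.293
(np.float64(0.5839), np.float64(0.1496), 0.008, 76) -> [-25.82, 0.05, -1.15] 0.398
(np.float64(-0.011746499999999997), np.float64(0.07205749999999995))
(np.float64(0.043762900000000014), np.float64(0.054973199999999944))
```

View pics/s7.png

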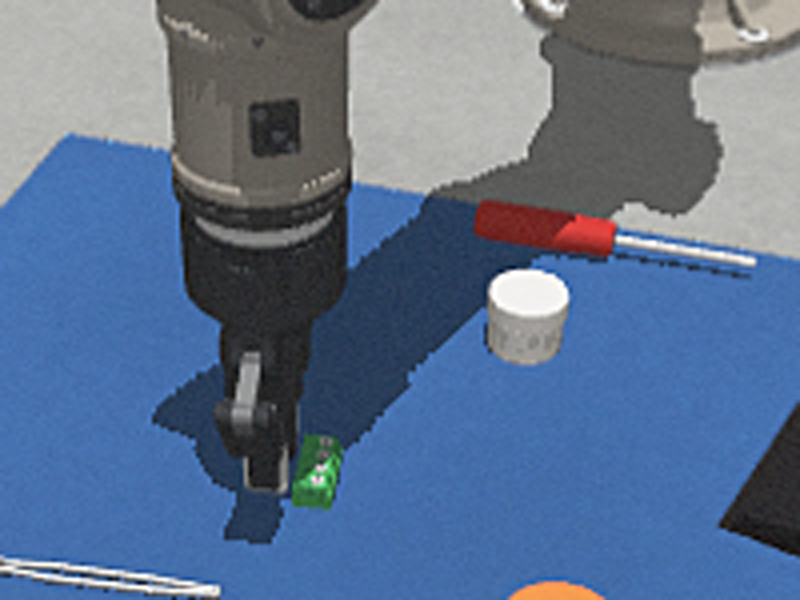

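Terminal B is upright and nearly flush (crop px 318,470). I'm retargeting its heading to about 107° so it enters mid-mouth.

Run:
```python
from h import *
push([(.629,-.078,103),(.624,-.06,107),(.564,.131,107),(.558,.15,97),(.558,.168,85),(.562,.188,76)],.021)
```

```text
now [ 0.6347 -0.1038  0.1817] tipz 0.0083 head 98.8 t 13.93 F [ 0.7 -0.5  0.2] w 0.0203
(np.float64(0.6337), np.float64(-0.0985), 0.008, 103) -> [-0.54, 0.03, -0.02] -0.073
(np.float64(0.6301), np.float64(-0.0801), 0.008, 107) -> [-2.41, 0.03, -0.1] -0.143
(np.float64(0.5701), np.float64(0.1109), 0.008, 107) -> [-22.21, 0.04, -3.1] -0.143
(np.float64(0.5606), np.float64(0.1292), 0.008, 97) -> [-24.16, 0.05, -3.76] 0.031
(np.float64(0.5562), np.float64(0.1471), 0.008, 85) -> [-26.0, 0.05, -3.92] 0.241
(np.float64(0.5569), np.float64(0.1676), 0.008, 76) -> [-28.01, 0.05, -3.54] 0.398
```

```bash
python3 -m jog '[[[-0.8,0,0],-0.07,0.53],[[-2.4,0,-0.1],-0.14,0.53],[[-4.4,0,-0.4],-0.14,0.53],[[-6.4,0,-0.7],-0.14,0.53],[[-8.4,0,-1],-0.14,0.53],[[-10.4,0,-1.3],-0.14,0.53],[[-12.4,0,-1.6],-0.14,0.53],[[-14.4,0,-1.9],-0.14,0.53],[[-16.4,0,-2.2],-0.14,0.53],[[-16.4,0,-2.2],-0.14,0.53]]'
python3 - <<'E'
from h import *
from bench import grab_frame
f=grab_frame("scene"); i=f["image"]
cv2.imwrite("pics/s8.png",cv2.resize(i[150:310,300:500],None,fx=4,fy=3.75,interpolation=cv2.INTER_CUBIC))
push([(.564,.131,107),(.558,.15,97),(.558,.168,85),(.562,.188,76)],.021)
E
```

```text
clock: 15.18
tcp_pos: [0.5874, 0.0558, 0.1815]
orientation: [-1.334, 0.989, -0.987]
contact_force: [-0.4, 0.2, -0.3]
grip_width: 0.0198
now [0.5878 0.0542 0.1817] tipz 0.0083 head 106.9 t 15.22 F [ 0.1 -0.6  0.8] w 0.0201
(np.float64(0.5701), np.float64(0.1109), 0.008, 107) -> [-5.94, 0.03, -0.05] -0.002
(np.float64(0.5606), np.float64(0.1292), 0.008, 97) -> [-7.97, 0.03, -0.43] 0.172
(np.float64(0.5562), np.float64(0.1471), 0.008, 85) -> [-9.81, 0.03, -0.33] 0.382
(np.float64(0.5569), np.float64(0.1676), 0.008, 76) -> [-11.75, 0.03, 0.33] 0.539
```

View pics/s8.png

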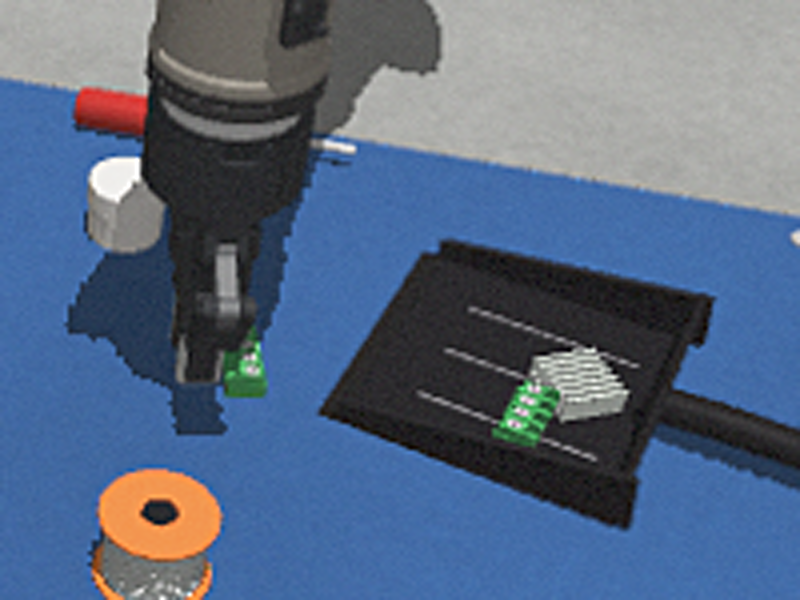

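```bash
python3 -m jog '[[[-2,0,0],0,0.53],[[-4,0,0],0,0.53],[[-6,0,-0.05],0,0.53],[[-7,0,-0.25],0.09,0.53],[[-8,0,-0.4],0.17,0.53],[[-9,0,-0.4],0.28,0.53],[[-9.8,0,-0.3],0.38,0.53],[[-11,0,0],0.46,0.53],[[-12,0,0.35],0.54,0.53],[[-12,0,0.35],0.54,0.53]]'; python3 -m jog '[[[2,-0.5,0],0,0.53],[[3,-5,0],0,0.53],[[8,-9,0],0,0.53],[[13,-9,0],0,0.53],[[13,-9,0],0,0.53],[[13,-9,0],0,0.53]]';  python3 - <<'E'
from h import *
from bench import grab_frame
f=grab_frame("scene"); i=f["image"]
cv2.imwrite("pics/s9.png",cv2.resize(i[120:320,220:540],None,fx=2.5,fy=2.5,interpolation=cv2.INTER_CUBIC))
# HB (.4515,-.188) normal 39
plan([(.414,-.221,.08,39),(.414,-.221,.008,39)])
E
```

```text
clock: 16.48
tcp_pos: [0.556, 0.1715, 0.1815]
orientation: [-1.084, 1.387, -1.386]
contact_force: [-0.6, 0.0, 0.3]
grip_width: 0.0196
clock: 17.23
tcp_pos: [0.5243, 0.042, 0.2718]
orientation: [-1.081, 1.39, -1.389]
contact_force: [1.0, 1.2, -0.1]
grip_width: 0.0202
now [0.5246 0.043  0.2717] tipz 0.0983 head 75.8 t 17.27 F [ 0.1 -0.8 -0.1] w 0.02
(0.414, -0.221, 0.08, 39) -> [28.3, 1.82, -4.27] 0.643
(0.414, -0.221, 0.008, 39) -> [28.3, 9.02, -4.27] 0.643
```

View pics/s9.png

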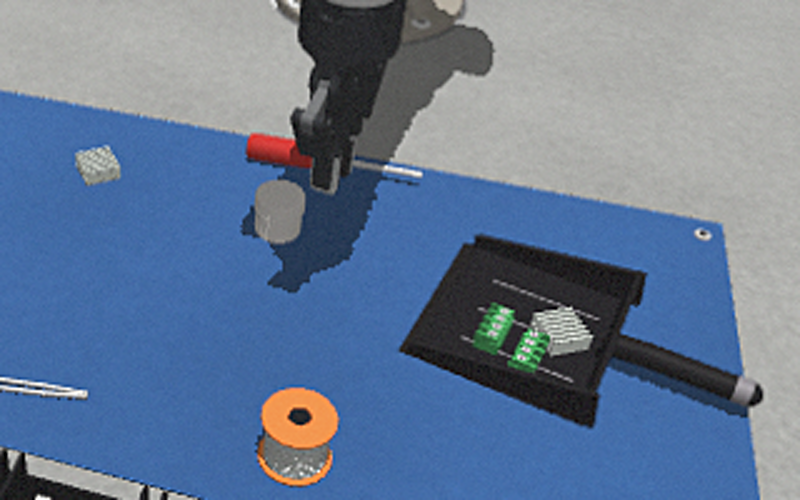

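Terminal B is inside as well (crop px 494,325). Heat sink B is next, taken around the far side of the jar.

```bash
python3 -m jog '[[[5,0,-1],0.15,0.53],[[10,0,-2],0.3,0.53],[[15,0,-3],0.45,0.53],[[20,0,-3.5],0.6,0.53],[[25,0,-4],0.64,0.53],[[28.3,1.8,-4.3],0.64,0.53],[[28.3,5,-4.3],0.64,0.53],[[28.3,8,-4.3],0.64,0.53],[[28.3,9,-4.3],0.64,0.53],[[28.3,9,-4.3],0.64,0.53]]'
python3 - <<'E'
from h import *
push([(.4515,-.188,39),(.463,-.179,40),(.475,-.169,42),(.488,-.157,46),(.500,-.145,50),(.513,-.13,53),(.525,-.115,58),(.534,-.098,64),(.540,-.085,70)],.028)
E
```

```text
clock: 18.52
tcp_pos: [0.4141, -0.2204, 0.1815]
orientation: [-0.651, 1.826, -1.825]
contact_force: [0.2, -0.4, 0.6]
grip_width: 0.0201
now [ 0.4141 -0.2204  0.1815] tipz 0.0081 head 39.2 t 18.52 F [ 0.2 -0.4  0.6] w 0.0201
(np.float64(0.4297), np.float64(-0.2056), 0.008, 39) -> [-2.14, 0.0, -0.16] 0.004
(np.float64(0.4416), np.float64(-0.197), 0.008, 40) -> [-3.61, 0.0, -0.07] -0.013
(np.float64(0.4542), np.float64(-0.1877), 0.008, 42) -> [-5.17, 0.0, 0.0] -0.048
(np.float64(0.4685), np.float64(-0.1771), 0.008, 46) -> [-6.95, 0.0, 0.09] -0.118
(np.float64(0.482), np.float64(-0.1664), 0.008, 50) -> [-8.67, 0.0, 0.11] -0.188
(np.float64(0.4961), np.float64(-0.1524), 0.008, 53) -> [-10.65, -0.0, -0.08] -0.24
(np.float64(0.5102), np.float64(-0.1387), 0.008, 58) -> [-12.61, -0.0, -0.25] -0.328
(np.float64(0.5217), np.float64(-0.1232), 0.008, 64) -> [-14.48, -0.0, -0.73] -0.432
(np.float64(0.5304), np.float64(-0.1113), 0.008, 70) -> [-15.91, -0.0, -1.1] -0.537
```

```bash
python3 -m jog '[[[-1.1,0,-0.1],0,0.53],[[-2.1,0,-0.15],0,0.53],[[-3.6,0,-0.07],-0.01,0.53],[[-5.2,0,0],-0.05,0.53],[[-7,0,0.1],-0.12,0.53],[[-8.7,0,0.1],-0.19,0.53],[[-10.6,0,-0.1],-0.24,0.53],[[-12.6,0,-0.25],-0.33,0.53],[[-14.5,0,-0.7],-0.43,0.53],[[-14.5,0,-0.7],-0.43,0.53]]'
python3 - <<'E'
from h import *
from bench import grab_frame
f=grab_frame("scene"); i=f["image"]
cv2.imwrite("pics/s10.png",cv2.resize(i[120:280,200:400],None,fx=4,fy=3.75,interpolation=cv2.INTER_CUBIC))
push([(.534,-.098,64),(.541,-.085,69),(.546,-.070,75),(.549,-.055,81),(.551,-.038,87),(.551,-.02,92),(.549,0,97),(.546,.02,101),(.541,.04,104)],.028)
E
```

```text
clock: 19.77
tcp_pos: [0.5232, -0.1219, 0.1816]
orientation: [-0.959, 1.534, -1.534]
contact_force: [-0.1, -0.4, 0.1]
grip_width: 0.0203
now [ 0.5223 -0.123   0.1816] tipz 0.0082 head 63.9 t 19.82 F [-0.5  0.   0.4] w 0.02
(np.float64(0.5217), np.float64(-0.1232), 0.008, 64) -> [0.04, 0.02, -0.05] -0.002
(np.float64(0.531), np.float64(-0.1111), 0.008, 69) -> [-1.45, 0.02, 0.26] -0.089
(np.float64(0.5388), np.float64(-0.097), 0.008, 75) -> [-3.06, 0.02, 0.34] -0.194
(np.float64(0.5446), np.float64(-0.0827), 0.008, 81) -> [-4.6, 0.02, 0.23] -0.299
(np.float64(0.5495), np.float64(-0.066), 0.008, 87) -> [-6.32, 0.03, -0.07] -0.403
(np.float64(0.552), np.float64(-0.048), 0.008, 92) -> [-8.04, 0.03, -0.64] -0.491
(np.float64(0.5524), np.float64(-0.0278), 0.008, 97) -> [-9.88, 0.03, -1.49] -0.578
(np.float64(0.5513), np.float64(-0.0075), 0.008, 101) -> [-11.65, 0.03, -2.48] -0.648
(np.float64(0.5478), np.float64(0.0128), 0.008, 104) -> [-13.32, 0.03, -3.69] -0.7
```

View pics/s10.png

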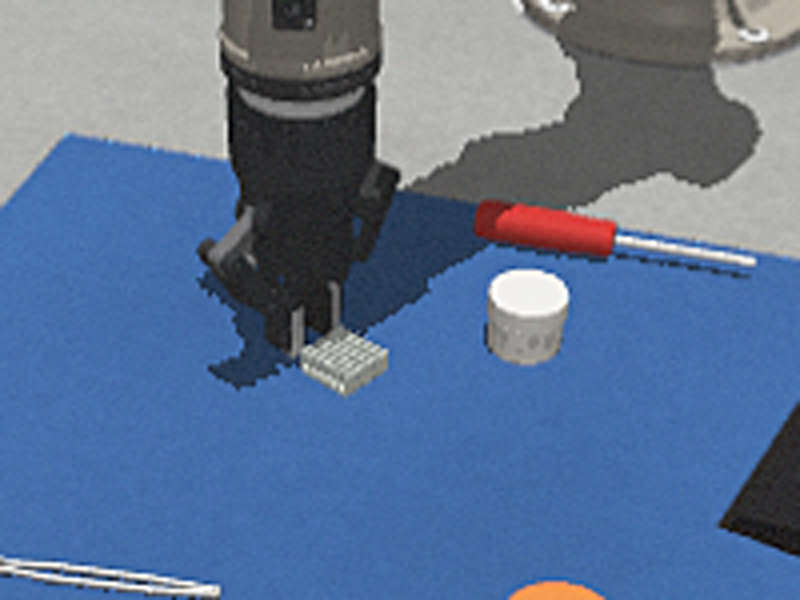

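Heat sink B is flush and centred on the fingers (crop px 344,360), with the jar well clear at (527,315).

```bash
python3 -m jog '[[[-1.4,0,0.2],-0.08,0.53],[[-3,0,0.3],-0.19,0.53],[[-4.6,0,0.2],-0.3,0.53],[[-6.3,0,-0.1],-0.4,0.53],[[-8,0,-0.6],-0.49,0.53],[[-9.9,0,-1.5],-0.58,0.53],[[-9.9,0,-1.5],-0.58,0.53]]'
python3 - <<'E'
from h import *
from bench import grab_frame
f=grab_frame("scene"); i=f["image"]
cv2.imwrite("pics/s11.png",cv2.resize(i[120:280,240:440],None,fx=4,fy=3.75,interpolation=cv2.INTER_CUBIC))
push([(.549,0,97),(.546,.02,101),(.541,.04,104),(.508,.165,104),(.504,.185,92),(.504,.200,78)],.028)
print(uv(.504,.2))
E
```

```text
clock: 20.7
tcp_pos: [0.5521, -0.0258, 0.1815]
orientation: [-1.266, 1.116, -1.114]
contact_force: [-0.2, -0.4, -0.0]
grip_width: 0.0201
now [ 0.552  -0.0272  0.1816] tipz 0.0082 head 97.1 t 20.75 F [ 0.6 -0.1  0.3] w 0.0204
(np.float64(0.5524), np.float64(-0.0278), 0.008, 97) -> [0.06, 0.02, 0.03] 0.002
(np.float64(0.5513), np.float64(-0.0075), 0.008, 101) -> [-1.97, 0.02, 0.18] -0.068
(np.float64(0.5478), np.float64(0.0128), 0.008, 104) -> [-4.03, 0.03, 0.08] -0.12
(np.float64(0.5148), np.float64(0.1378), 0.008, 104) -> [-16.84, 0.03, -1.64] -0.12
(np.float64(0.505), np.float64(0.157), 0.008, 92) -> [-18.87, 0.03, -2.38] 0.09
(np.float64(0.4982), np.float64(0.1726), 0.008, 78) -> [-20.5, 0.03, -2.86] 0.334
(np.float64(0.05207990000000002), np.float64(-0.034783300000000024))
```

View pics/s11.png

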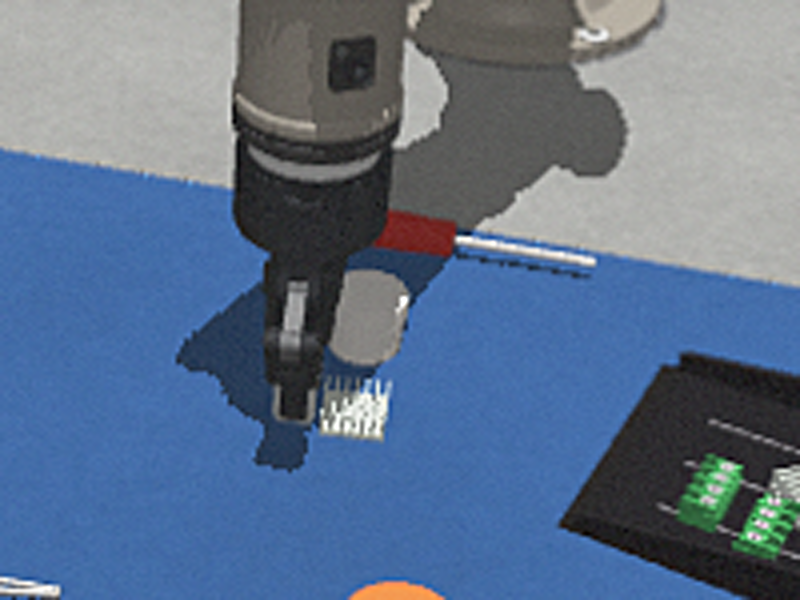

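Heat sink B is passing the jar with clearance (crop px 355,410, jar at 368,315). I'm continuing to the mouth.

```bash
python3 -m jog '[[[-2,0,0.15],-0.07,0.53],[[-4,0,0.1],-0.12,0.53],[[-6,0,-0.2],-0.12,0.53],[[-8,0,-0.45],-0.12,0.53],[[-10,0,-0.7],-0.12,0.53],[[-12,0,-1],-0.12,0.53],[[-13.5,0,-1.2],-0.12,0.53],[[-15,0,-1.4],-0.12,0.53],[[-15,0,-1.4],-0.12,0.53]]'
python3 - <<'E'
from h import *
from bench import grab_frame
f=grab_frame("scene"); i=f["image"]
cv2.imwrite("pics/s12.png",cv2.resize(i[150:310,300:500],None,fx=4,fy=3.75,interpolation=cv2.INTER_CUBIC))
push([(.508,.165,104),(.504,.185,92),(.504,.200,80),(.506,.21,78)],.028)
E
```

```text
clock: 21.88
tcp_pos: [0.5195, 0.1205, 0.1816]
orientation: [-1.315, 1.027, -1.026]
contact_force: [0.5, -1.3, -0.2]
grip_width: 0.0204
now [0.5197 0.1194 0.1817] tipz 0.0083 head 104.0 t 21.93 F [ 0.1 -0.1  0.2] w 0.0201
(np.float64(0.5148), np.float64(0.1378), 0.008, 104) -> [-1.9, 0.03, -0.04] -0.0
(np.float64(0.505), np.float64(0.157), 0.008, 92) -> [-4.0, 0.03, -0.52] 0.209
(np.float64(0.4991), np.float64(0.1724), 0.008, 80) -> [-5.64, 0.03, -0.72] 0.419
(np.float64(0.5002), np.float64(0.1826), 0.008, 78) -> [-6.6, 0.03, -0.37] 0.454
```

View pics/s12.png

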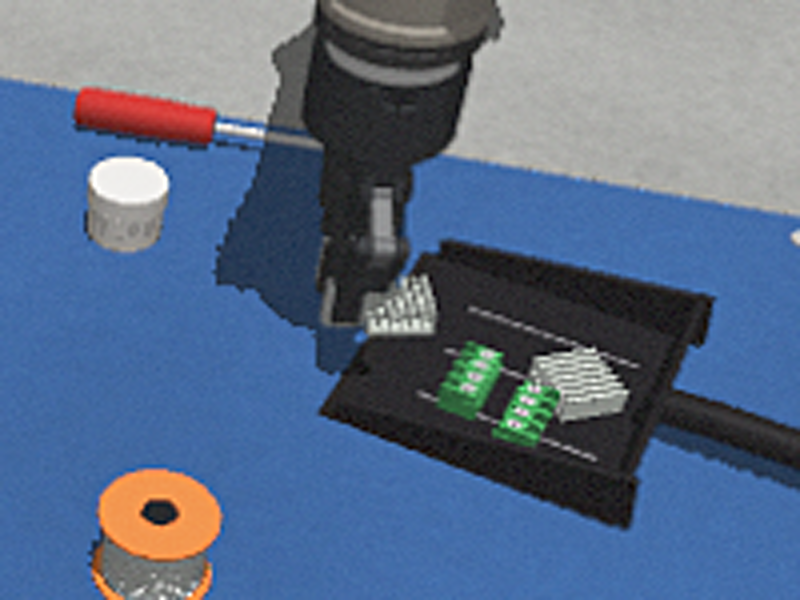

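Heat sink B is on the lip (crop px 402,310), and this final push takes it in beside the terminals.

```bash
python3 -m jog '[[[-1.2,0,0],0,0.53],[[-2.4,0,-0.1],0.04,0.53],[[-3.6,0,-0.4],0.17,0.53],[[-4.8,0,-0.6],0.3,0.53],[[-5.8,0,-0.65],0.42,0.53],[[-6.8,0,-0.4],0.45,0.53],[[-7.8,0,-0.05],0.47,0.53],[[-7.8,0,-0.05],0.47,0.53]]'; python3 -m jog '[[[2,-0.5,0],0,0.53],[[3,-5,0],0,0.53],[[8,-10,0],0,0.53],[[13,-12,0],0,0.53],[[18,-12,0],0,0.53],[[23,-12,0],0,0.53],[[28,-12,0],0,0.53],[[28,-12,0],0,0.53],[[28,-12,0],0,0.53]]';  python3 - <<'E'
from h import *
from bench import grab_frame
f=grab_frame("scene"); i=f["image"]
cv2.imwrite("pics/s13.png",cv2.resize(i[120:320,220:540],None,fx=2.5,fy=2.5,interpolation=cv2.INTER_CUBIC))
f=grab_frame("top"); i=f["image"]; cv2.imwrite("pics/t13.png",cv2.resize(i[100:320,60:420],None,fx=2.2,fy=2.2,interpolation=cv2.INTER_CUBIC))
np.save("top13.npy",f,allow_pickle=True)
for c in (find(f,(45,60,30),(85,255,255),20,.020,roi=(100,160,215,270))+find(f,(0,0,110),(180,70,255),120,.0195,roi=(100,160,215,270))):
    print(c, np.round(uv(*(c[2][:2]/1000)),4))
for c in find(f,(0,0,90),(180,70,255),100,.017,2000,roi=(215,110,410,300)): print("grey",c)
for c in find(f,(0,100,80),(20,255,255),60,.03,roi=(60,100,420,320)): print("orange",c)
for c in find(f,(170,100,80),(180,255,255),60,.03,roi=(60,100,420,320)): print("red",c)
g=np.load("top0.npy",allow_pickle=True).item()
for c in find(g,(170,100,80),(180,255,255),60,.03,roi=(60,100,420,320)): print("red0",c)
plan([])
E
```

```text
clock: 22.92
tcp_pos: [0.5007, 0.1957, 0.1816]
orientation: [-1.094, 1.373, -1.373]
contact_force: [-0.3, 0.3, -0.8]
grip_width: 0.0202
clock: 24.05
tcp_pos: [0.4368, -0.0792, 0.3017]
orientation: [-1.092, 1.377, -1.375]
contact_force: [0.6, 0.5, 0.2]
grip_width: 0.02
(172.0, (162, 197, 14, 20), array([562.9, 192. ,  22.6,  42.3,  74.6])) [0.0587 0.0243]
(182.0, (149, 187, 16, 21), array([583.5, 219.8,  24.9,  42.3,  74.8])) [0.0907 0.0375]
(538.5, (134, 198, 41, 43), array([531.6, 223.6,  89. ,  89.8,  11.5])) [ 0.0817 -0.0138]
grey (181.5, (302, 132, 56, 9), array([ 730.8, -158. ,   11.6,  124.1,    8. ]))
grey (635.5, (215, 110, 195, 7), array([ 782.7, -118.3,   14.1,  436.7,    1.5]))
orange (538.0, (216, 118, 26, 29), array([729.9,  66.6,  65.3,  53.5,  17.7]))
red0 (378.5, (241, 289, 39, 11), array([381. , -15.1,  20.9,  80.4,   1.7]))
now [ 0.4374 -0.0778  0.3016] tipz 0.1282 head 77.0 t 24.15 F [ 0.1 -0.2  1.2] w 0.0202
```

View pics/s13.png

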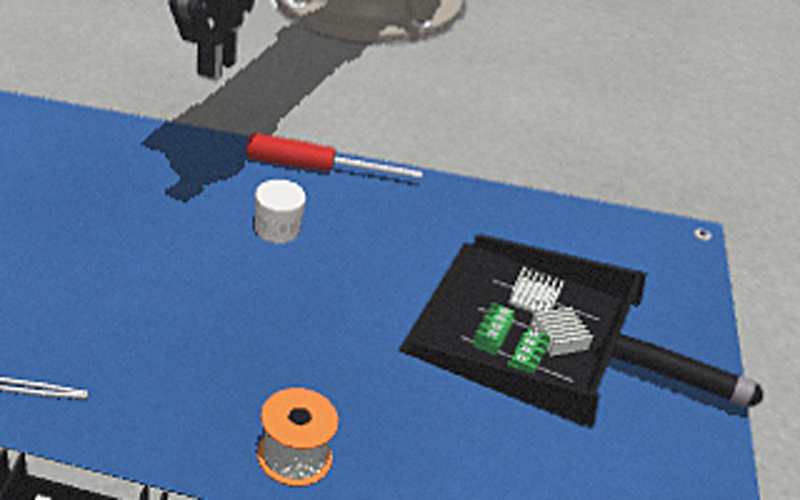

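View pics/t13.png

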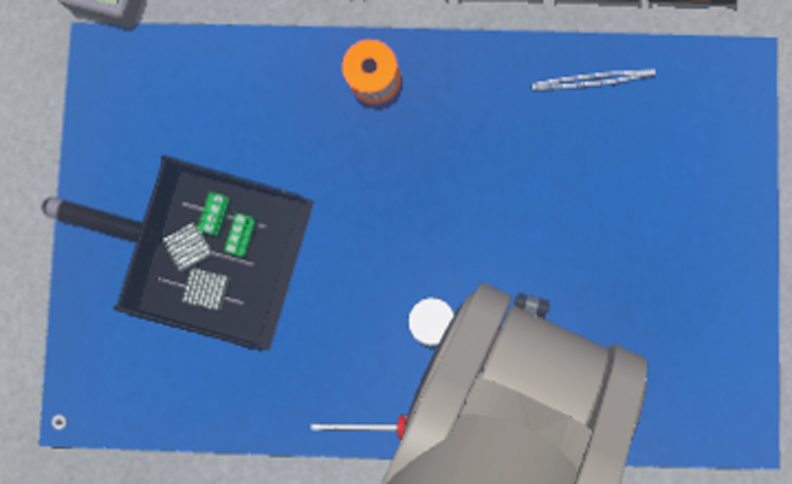

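All four parts lie well behind the lip: at crop px (213,213), (239,235), (187,246) and (207,289), with the mouth edge from (313,203) to (270,349). The jar, spool, tweezers and screwdriver are where they were. Handing in.

Run:
```python
from bench import *
print(hand_in())
```

```text
the job is handed in; nothing more can be done
None
```

All four parts are in the pan. I slid each one there with the fingers held about 20 mm apart, one at a time (heat sink A, terminal A, terminal B, heat sink B), and handed in at about 24 s.

- **Parts in the pan:** In the last top view the terminal centres measured 59 mm and 91 mm behind the lip's front edge. The nearest part's front face is about 47 mm in, well past the 15 mm bevel. For the heat sinks, the colour mask merged the two into one blob. I judged them by eye in both views: both lie clearly behind the terminals' front face.
- **Left alone:** The spool and tweezers measured within about 1.5 mm of where they started. The jar and screwdriver looked unmoved in the scene view, though the arm partly hid them from the top camera, so I did not measure them at the end. I checked the board frame only by eye, in earlier pictures; the arm never went near it.
- **Forces:** Wrist force stayed below about 2 N in every reading taken between moves, and the arm was up and clear of everything at hand-in.

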